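# Empty the finishing machine's push-latch catch drawer into the tote

### The arm

A 6-joint arm with a two-finger parallel gripper is mounted at the origin on a cart in front of the work surface, level with it; the furniture and walls round the work are solid. World frame = base frame: x ahead of the robot, y to its left, z up, the work surface at z = 0. Lengths are in m, angles in rad, forces in N, time in s.
With the tool pointing down it reaches from about 0.35 to 0.775 m from the base axis. Payload 7.3 kg.
Tool frame: the origin (TCP) lies midway between the tips of the shut fingers; the grasp point (between the pads) lies 19 mm behind it; z points along the fingers, y is the direction in which the jaws open and shut (so a half turn about z gives the same grasp; the last joint's range is limited). The gripper opens to 92 mm and grips with 3 to 60 N. Pads are 19 mm wide; open, the fingers measure 130 mm over their backs; the gripper's body (75 mm by 190 mm) begins 47 mm behind the grasp point.
Start: joints at [-1.318, 0.342, 1.524, -0, 1.275, -0.146], TCP at [0.204, -0.484, 0.227] pointing down, gripper open.
Joint ranges: [-2.53, 2.53], [-0.77, 2.02], [0.04, 2.7], [-1, 4.14], [0.28, 2.66], [-3.11, 3.11]. Speed limits (rad/s): [2.57, 2.57, 3.14, 3.14, 3.14, 3.14].

### API

Orientations are given as [roll, pitch, yaw] about the fixed x, y, z axes, in that order (R = Rz(yaw) Ry(pitch) Rx(roll)).
In Python, from cell import status, eyes, job gives the robot as it stands.
- The arm moves only by the tool jog_arm, never from a script. Its argument "series" is a list of rows, each a list of 3 entries, a list of its own where there are three numbers: the gripper command: -1 is shut, 1 is fully open, values between are in proportion, then the shift along the tool's x, y, z in m, then the turn, a rotation vector about the tool's x, y, z in rad. In form: [[grip, [x, y, z], [ax, ay, az]], ...]. A call has 1 to 12 rows; each row is the pose to reach, as a shift and turn from the pose commanded when the call began, along the tool's axes at that moment; what a row does not reach only later rows make up. A row lasts 1/12 s, in which the tool goes at most 41.7 mm and 7.16 degrees, less where a joint would pass 70% of its speed; a pose out of reach is approached as far as the arm can. A call with a gripper value outside its range is refused whole. The fingers move at their own pace and stop on an object; "squeeze" is the grip in N (left out, the last holds). Time passes only in rows, so rows that repeat a pose let the fingers close. It gives the time, the measured TCP pose, the force and the opening at its end, in the units of the state.
- status.observe(): the state, without advancing time (a new reading comes with each control period).
- eyes.read_camera(name): name is "side" or "top" or "wrist"; returns a dict with "img" (480x640x3 uint8, red, green, blue), "range_z" (480x640 float32, m along the optical axis (not along the pixel's ray), 0 where there is no reading), "camera_matrix" (3x3 intrinsics, pixels), "k1" (the pictures are not rectified: a ray, as slopes to the right and down, at radius r is drawn at 1 + k1 r^2 times it, then the intrinsics apply), "T" (4x4, takes a point from camera to world coordinates); the wrist camera has in their place "tool_from_camera" (4x4, takes a point from camera to tool coordinates, whose origin is the TCP and whose axes are the flange's). Camera axes: x right, y down, z forward; pixel columns grow to the right and rows downward; lengths in m; the calibration is good to about 2 mm. A picture is of the moment at which its call begins: read the wrist's pose just before it.
- job.hand_in(): hands the job in, once; it reports no verdict.
The state is a dict: "time": time; "qpos": joint angles; "qvel": joint speeds; "joint_efforts": joint torques, N m; "tool_pos": TCP position; "tool_rot": TCP orientation; "contact_force": force on the tool from outside, world axes, zero at the start; "torque": the same for the moment, N m; "opening": finger opening in m.
Only numpy, scipy, OpenCV 4.12 (cv2) and the standard library are available. Lean on these libraries where they do the work, as an engineer would, in place of code of your own. Each camera call takes 0.05 s, during which the arm holds its last target.

### The job

The finishing machine has dropped two finished castings, a pipe elbow and a link arm, into its catch drawer, which a push latch holds shut: press the drawer in to its stop so that it springs out, then draw it fully open. Put both castings into the grey tote, beside the finished cap that is in it and stays in it, setting them down inside rather than letting them fall from rim height. Then push the empty drawer in to its stop once so that it latches shut, and leave the two unfinished castings and the deburring tool on the bench where they lie.

Things in the scene. Friction and masses are not known exactly. Their poses are not given: they have to be found in the camera images.
- machine_front (a point): Point fixed on the front of the bench finishing machine (a grey sheet-steel base 220 mm deep, 270 wide, 118 high, with a round bowl of media on it, top at 239 mm, bowl front 24 mm back from the base's front): midway between its sides, 76 mm above the bench, on the front face of the base. Machine axes: x into the machine, y to its left seen from the robot, z up. The drawer slides out along -x.
- drawer (a joint): Catch drawer, m: 0 latched (panel flush), -0.0095 in at its stop, 0.155 fully open, tray clear of the base. Push-push latch: pressed to the stop (8 mm or more, spring 5 to 6 N) and let go, it is pushed out to about 0.04, following the finger; unpressed it cannot be pulled. To shut, push to the stop (spring 2.5 to 6 N from 0.04 on): let go, it returns to 0, latched. Beyond 0.04: 1 N friction only.
- drawer_handle (a point): Middle of the drawer's dark D-handle, moves with the drawer, axes as the machine's: level bar 10 mm thick, straight for 88 mm along y, 76 mm above the bench, 42 mm in front of the panel's face (37 mm clear behind the bar, open above and below). The aluminium front panel is 8 mm thick, 254 mm wide, 19 to 99 mm above the bench.
- drawer_tray (a point): Centre of the drawer's tray floor (black rubber mat), 24 mm above the bench; moves with the drawer, axes as the machine's. Inside the tray is 155 mm long (x) and 230 mm wide (y); side walls stand 36 mm above this floor, the back wall 40 mm, the front panel 75 mm.
- finished_elbow: Finished casting in the tray: bare aluminium pipe elbow, upright, 65 x 74 x 50 mm, 85 g. Origin at the middle of its underside, z up. Upright round spout at x = -8, y = 0 mm: collar 32 mm across from 39 to 50 mm height, neck 26 to 31 mm below it down to 16 mm. Side spout 27 mm thick along +x at 27 mm height; foot reaches 37 mm both ways along y, 6 mm thick. Grasp the upright spout across y.
- finished_arm: Finished casting in the tray: bare aluminium link arm lying flat, 30 x 91 x 21 mm, 60 g. Origin at the middle of its underside, long axis y, z up. Boss 25 mm across, 20 high at y = +30 mm; boss 17 across, 13 high at y = -36 mm. Shank 9 mm thick (13 at the thin middle rib), 20 mm wide from y = -45 to +3, 30 mm wide beyond. Grasp across x on the shank (y = -8 mm) or the large boss.
- tote: Grey plastic tote, open on top, loose on the bench: 200 x 290 x 62 mm, rim 8 mm wider all round, walls and floor 4 mm thick (inside 192 mm along x, 282 mm along y), 1 kg. Origin at the middle of its underside, z up.
- finished_cap: Finished casting that already lies in the tote: round flat cap 68 x 70 x 21 mm with three lugs. Origin at the middle of its underside, z up. It lies within 30 mm of the tote's long midline, up to 85 mm from its centre, and stays in the tote.
- raw_elbow: Unfinished casting on the bench near the clamp fixture: an elbow just like the finished one, 65 x 74 x 50 mm. Origin at the middle of its underside. To be left alone.
- raw_cap: Unfinished casting on the bench: round cap 68 x 70 x 21 mm. Origin at the middle of its underside. To be left alone.
- deburr_tool: Deburring tool with a yellow handle, 20 x 153 x 17 mm, lying near the front edge of the bench, long axis y. Origin at the middle of its underside. To be left alone.
There are look-alikes about, which are no part of the job. Leave any pink look-alike of the finished_cap alone.

How it is judged:
On the way, in this order (a step that is already met when the one before it is completed fails the run):
1. the drawer has been pressed in against its stop (joint below -0.005) (value of joint drawer below -0.005 m).
2. the latch has let go and the drawer has sprung out by 30 mm or more (value of joint drawer above 0.03 m), for 0.1 s.
3. the drawer has been drawn fully open (over 140 mm) (value of joint drawer above 0.14 m), for 0.2 s.
4. both finished castings are in the tote, with the finished cap (x of finished_elbow in the frame of tote between -0.096 and 0.096 m and y of finished_elbow in the frame of tote between -0.141 and 0.141 m and z of finished_elbow in the frame of tote between -0.01 and 0.052 m and x of finished_arm in the frame of tote between -0.096 and 0.096 m and y of finished_arm in the frame of tote between -0.141 and 0.141 m and z of finished_arm in the frame of tote between -0.01 and 0.052 m and x of finished_cap in the frame of tote between -0.096 and 0.096 m and y of finished_cap in the frame of tote between -0.141 and 0.141 m and z of finished_cap in the frame of tote between -0.01 and 0.052 m), for 0.2 s.
At the end, for the whole second after the job is handed in: both finished castings and the finished cap lie at rest in the upright tote (their origins inside its walls and at least 10 mm below the rim), and the drawer is latched shut (within 3 mm of its latched place) (all of step 4 and linear speed of each of finished_elbow, finished_arm, tote below 0.02 m/s and value of joint drawer between -0.003 and 0.003 m and angle between tote's own z axis and vertical below 0.1 rad); the robot touches nothing.
It fails at once if the finished elbow was dropped or thrown into the tote (faster than 0.95 m/s, a fall of some 45 mm inside it) (x of finished_elbow in the frame of tote between -0.096 and 0.096 m and y of finished_elbow in the frame of tote between -0.141 and 0.141 m and z of finished_elbow in the frame of tote between -0.01 and 0.052 m and linear speed of finished_elbow above 0.95 m/s).
It fails at once if the finished arm was dropped or thrown into the tote (faster than 0.95 m/s, a fall of some 45 mm inside it) (x of finished_arm in the frame of tote between -0.096 and 0.096 m and y of finished_arm in the frame of tote between -0.141 and 0.141 m and z of finished_arm in the frame of tote between -0.01 and 0.052 m and linear speed of finished_arm above 0.95 m/s).
It fails at once if the unfinished elbow was moved by more than 30 mm (distance of raw_elbow from where it was at the start of the episode above 0.03 m).
It fails at once if the unfinished cap was moved by more than 30 mm (distance of raw_cap from where it was at the start of the episode above 0.03 m).
It fails at once if the deburring tool was moved by more than 30 mm (distance of deburr_tool from where it was at the start of the episode above 0.03 m).
It also fails if it takes over 72 s, if anything falls off the work surface, if the arm or the gripper's body presses on something with over 40 N, if the wrist force passes 120 N, or if a joint passes its speed limit or range.

## Working session

There is one attempt and no reset: what is moved stays moved. The work goes in short steps, Python scripts to look and compute and a tool call to move; the robot and the scene stay as the last step left them, time stands still between calls to the robot, and variables do not carry over. Pictures are saved under pics/ and viewed, and the job is handed in when it is done.

Besides the shell and the picture viewer there is one more tool, called as name(argument=value, ...) on one line, values as JSON. jog_arm: Moves the arm, as the interface text tells. Its arguments: {"type":"object","properties":{"series":{"type":"array","items":{"type":"array"}},"squeeze":{"type":"number"}},"required":["series"]}

```bash
ls; mkdir -p pics
cat > h.py <<'E'
import numpy as np, cv2
from scipy.spatial.transform import Rotation as R
from cell import status, eyes, job
def grab(n, save=None):
    s=status.observe(); c=eyes.read_camera(n)
    if 'T' not in c:
        T=np.eye(4); T[:3,:3]=R.from_euler('xyz',s['tool_rot']).as_matrix() if len(s['tool_rot'])==3 else R.from_quat(s['tool_rot']).as_matrix()
        T[:3,3]=s['tool_pos']; c['T']=T@c['tool_from_camera']
    if save: cv2.imwrite('pics/'+save,c['img'][:,:,::-1])
    return c
def rays(c,uv):
    K=c['camera_matrix']; uv=np.atleast_2d(np.array(uv,float)).reshape(-1,1,2)
    d=np.array([c['k1'],0,0,0,0.])
    n=cv2.undistortPointsIter(uv,K,d,None,None,(3,50,1e-10)).reshape(-1,2)
    return np.c_[n,np.ones(len(n))]
def plane(c,uv,z):
    r=rays(c,uv)@c['T'][:3,:3].T; o=c['T'][:3,3]
    return o+r*((z-o[2])/r[:,2])[:,None]
def cloud(c):
    v,u=np.mgrid[0:480,0:640]; r=rays(c,np.c_[u.ravel(),v.ravel()])
    p=r*c['range_z'].ravel()[:,None]
    return (p@c['T'][:3,:3].T+c['T'][:3,3]).reshape(480,640,3)
E
python3 - <<'E'
from h import *
print(status.observe())
for n in ['top','side','wrist']:
    c=grab(n,n+'0.png'); print(n,c['camera_matrix'].tolist(),c['k1'],c['T'].round(3).tolist()); np.savez('pics/'+n+'0.npz',**c)
E
```

```text
pics
{'time': 0.0, 'qpos': array([-1.31803123e+00,  3.42730278e-01,  1.52501159e+00, -2.15256468e-05,
        1.27541553e+00, -1.46001340e-01]), 'qvel': array([-0.00047538,  0.0017203 ,  0.00103363,  0.00047908, -0.00047677,
        0.00063757]), 'joint_efforts': array([ 8.18914286e-04, -4.31237590e+01, -2.44215095e+01,  7.18236342e-02,
        5.59822388e-02, -1.62210345e-04]), 'tool_pos': array([ 0.20375778, -0.48340057,  0.22604295]), 'tool_rot': array([-3.14004156e+00, -2.07279098e-04,  3.98772558e-01]), 'contact_force': array([ 0.46387916, -0.14781962,  1.02025409]), 'torque': array([-0.03072795,  0.00535834,  0.03194202]), 'opening': 0.09188228411176315}
top [[538.2508793001296, 0.0, 321.3040744152513], [0.0, 538.2508793001296, 235.0810700635323], [0.0, 0.0, 1.0]] -0.0286479891532802 [[0.022, -0.987, 0.156, 0.377], [-0.999, -0.025, -0.02, 0.03], [0.024, -0.156, -0.988, 1.219], [0.0, 0.0, 0.0, 1.0]]
side [[567.4232688019283, 0.0, 323.15130406150075], [0.0, 567.4232688019283, 238.84851825322394], [0.0, 0.0, 1.0]] 0.01832174170848947 [[0.957, 0.16, -0.243, 0.849], [0.291, -0.52, 0.803, -0.934], [0.002, -0.839, -0.544, 0.708], [0.0, 0.0, 0.0, 1.0]]
wrist [[366.38100757336196, 0.0, 318.7376461002787], [0.0, 366.38100757336196, 243.62899961829044], [0.0, 0.0, 1.0]] -0.012932606902706485 [[0.388, -0.889, -0.242, 0.267], [-0.922, -0.375, -0.1, -0.457], [-0.002, 0.262, -0.965, 0.384], [0.0, 0.0, 0.0, 1.0]]
```

View pics/top0.png

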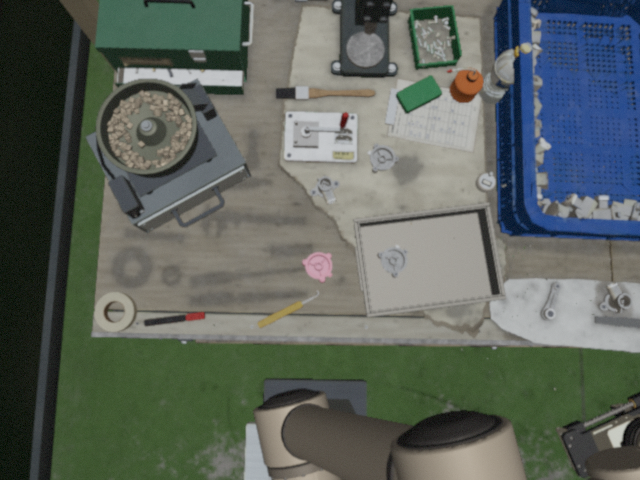

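View pics/side0.png

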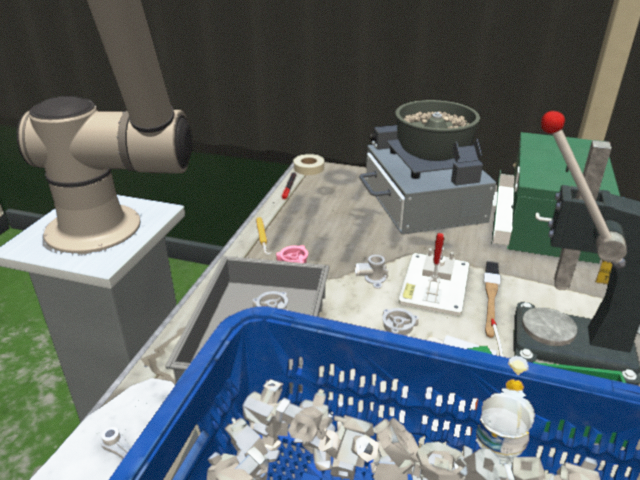

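View pics/wrist0.png

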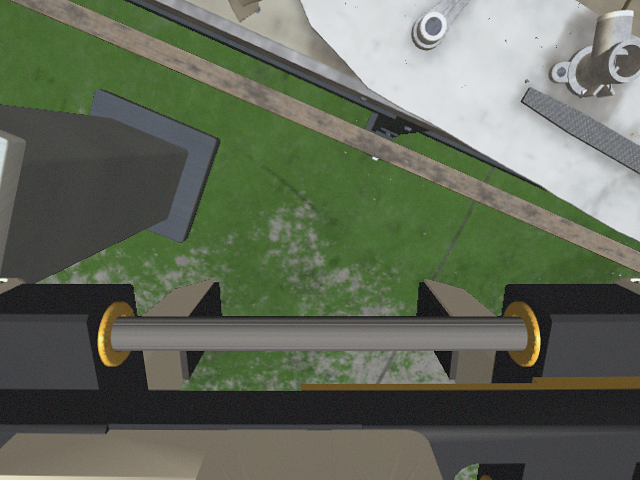

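The top view shows the machine at (170,150) with the handle at (200,208), and the tote at (428,260) with the cap at (393,260). The pink look-alike is at (318,265), raw elbow (326,188), raw cap (381,158) and deburring tool (285,312). Next I'll measure the machine and the tote.

Run:
```python
from h import *
c=dict(np.load('pics/top0.npz')); P=cloud(c)
im=c['img'][:,:,::-1]
a=cv2.resize(im[70:235,80:260],None,fx=4,fy=4,interpolation=cv2.INTER_CUBIC); cv2.imwrite('pics/mach.png',a[:600])
b=cv2.resize(im[190:330,340:520],None,fx=4,fy=4,interpolation=cv2.INTER_CUBIC); cv2.imwrite('pics/tote.png',b)
Z=P[:,:,2]
m=(Z>0.066)&(Z<0.09)&(c['range_z']>0)
m[:, :120]=0; m[:,260:]=0; m[:170]=0; m[235:]=0
# points in front of machine
ys,xs=np.nonzero(m); print(len(ys)); q=P[m]; 
for i in range(0,len(ys),max(1,len(ys)//60)): print(xs[i],ys[i],q[i].round(3))
```

```text
769
243 170 [0.695 0.179 0.086]
245 172 [0.695 0.177 0.069]
239 174 [0.689 0.189 0.075]
234 176 [0.683 0.2   0.077]
236 177 [0.684 0.196 0.067]
224 180 [0.67  0.219 0.09 ]
227 181 [0.673 0.215 0.073]
223 183 [0.668 0.223 0.074]
218 185 [0.661 0.233 0.08 ]
214 187 [0.655 0.24  0.088]
217 188 [0.655 0.235 0.077]
208 190 [0.649 0.253 0.083]
205 191 [0.646 0.259 0.085]
203 192 [0.644 0.263 0.086]
202 193 [0.641 0.265 0.086]
200 194 [0.639 0.269 0.086]
196 195 [0.636 0.277 0.089]
221 195 [0.64  0.225 0.079]
221 196 [0.638 0.225 0.078]
222 197 [0.635 0.223 0.079]
221 198 [0.633 0.225 0.08 ]
220 199 [0.63  0.227 0.081]
221 200 [0.628 0.224 0.082]
222 201 [0.626 0.222 0.081]
222 202 [0.624 0.222 0.082]
223 203 [0.621 0.219 0.085]
222 204 [0.619 0.222 0.082]
219 205 [0.617 0.228 0.081]
215 206 [0.616 0.237 0.076]
179 207 [0.611 0.315 0.077]
174 208 [0.607 0.323 0.087]
217 208 [0.61  0.232 0.08 ]
210 209 [0.608 0.247 0.081]
171 210 [0.603 0.329 0.085]
213 210 [0.606 0.24  0.082]
175 211 [0.601 0.321 0.082]
166 212 [0.597 0.339 0.088]
206 212 [0.602 0.256 0.077]
168 213 [0.598 0.338 0.074]
206 213 [0.599 0.255 0.081]
167 214 [0.596 0.34  0.075]
205 214 [0.597 0.257 0.081]
166 215 [0.595 0.344 0.068]
205 215 [0.594 0.257 0.082]
175 216 [0.59  0.32  0.084]
204 216 [0.592 0.259 0.081]
177 217 [0.588 0.317 0.08 ]
204 217 [0.591 0.259 0.078]
178 218 [0.586 0.314 0.081]
152 219 [0.581 0.367 0.089]
180 219 [0.585 0.31  0.079]
152 220 [0.579 0.367 0.089]
191 220 [0.582 0.286 0.082]
153 221 [0.579 0.368 0.08 ]
192 221 [0.58  0.284 0.082]
177 222 [0.578 0.316 0.079]
192 222 [0.578 0.284 0.082]
179 223 [0.575 0.31  0.085]
191 223 [0.577 0.287 0.077]
185 224 [0.573 0.298 0.083]
146 225 [0.57  0.383 0.075]
188 225 [0.572 0.293 0.078]
180 226 [0.57  0.31  0.077]
141 227 [0.565 0.393 0.078]
143 228 [0.565 0.391 0.069]
```

View pics/mach.png

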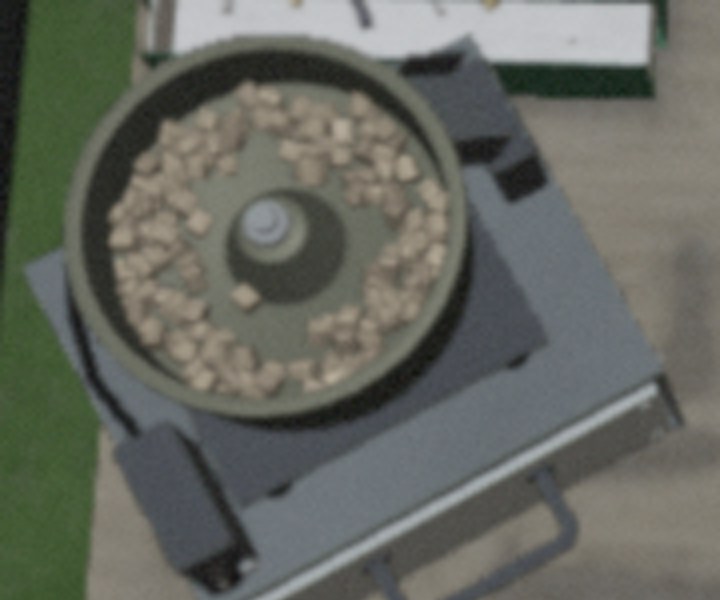

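View pics/tote.png

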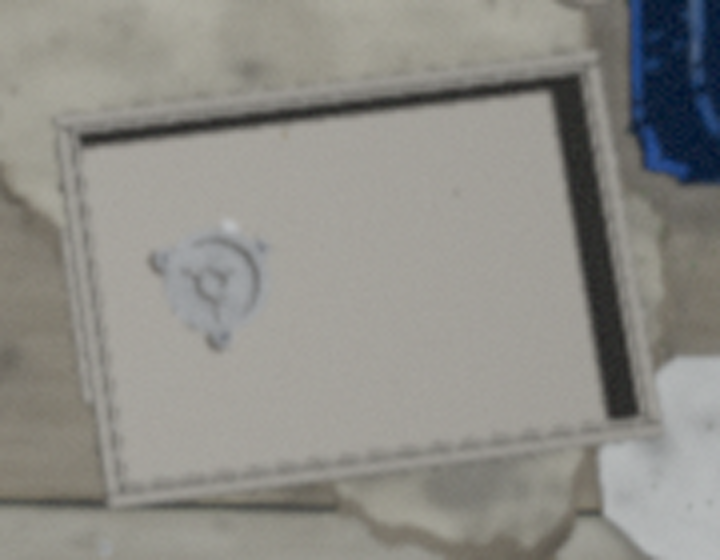

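Run:
```python
from h import *
c=dict(np.load('pics/top0.npz')); P=cloud(c); Z=P[:,:,2]; img=c['img'].astype(int)
v,u=np.mgrid[0:480,0:640]
roi=(u>130)&(u<262)&(v>160)&(v<235)
m=roi&(Z>0.03)&(Z<0.092)
q=P[m][:,:2]
# iterative line fit on panel: initial dir
e=np.array([0.855,0.519])
s=q@e
off=np.median(s[s>np.percentile(s,60)])
for k in range(10):
    sel=abs(q@e-off)<0.006
    l=cv2.fitLine(q[sel].astype(np.float32),cv2.DIST_HUBER,0,.01,.01).ravel()
    e=np.array([l[1],-l[0]]); e*=np.sign(e[0]); off=np.median(q[sel]@e)
print('panel x-axis',e,'yaw',np.degrees(np.arctan2(e[1],e[0])),'off',off,sel.sum())
yv=np.array([-e[1],e[0]])
t=q[sel]@yv; print('panel extent',t.min(),t.max(),np.percentile(t,[1,99]))
h=roi&(Z>0.066)&(Z<0.095)&(P[:,:,:2]@e<off-0.012); hp=P[h]
print('handle s',np.histogram(hp[:,:2]@e-off,12),'t',(hp[:,:2]@yv).min(),(hp[:,:2]@yv).max(), 'z',np.percentile(hp[:,2],[5,50,95]))
b=abs(hp[:,:2]@e-off+0.042)<0.008; tt=hp[b][:,:2]@yv; print('bar t',np.percentile(tt,[0,2,98,100]))
# base top extents
bt=(Z>0.110)&(Z<0.124)&(u<262)&(u>80)&(v>70)&(v<235); bq=P[bt][:,:2]
print('base top t',np.percentile(bq@yv,[.5,99.5]),'s',np.percentile(bq@e,[.5,99.5]))
# side cloud bar
# tote rim
r=(Z>0.055)&(Z<0.070)&(u>345)&(u<515)&(v>195)&(v<325); w,_=cv2.findContours(r.astype(np.uint8),cv2.RETR_EXTERNAL,cv2.CHAIN_APPROX_NONE)
rp=P[r][:,:2].astype(np.float32); med=rp.mean(0); print(cv2.minAreaRect(rp), len(rp))
for uv in [(355,220),(490,205),(505,297),(367,315)]: print(uv,plane(c,[uv],0.062).round(3))
for n,uv,z in [('cap',(393,261),0.02),('pink',(318,265),.02),('rawelb',(326,188),.03),('rawcap',(381,158),.02),('deb',(285,312),.01),('bluebox',(500,235),.15),('tape',(115,311),.02)]: print(n,plane(c,[uv],z).round(3),P[uv[1],uv[0]].round(3))
```

```text
panel x-axis [0.85519654 0.5183038 ] yaw 31.218542 off 0.6863713879250217 980
panel extent -0.21886512086646828 0.052156961860944866 [-0.21647716  0.04842453]
handle s (array([59, 77, 61, 39, 14, 11, 17, 10, 15, 10, 14, 15]), array([-0.04825243, -0.0452477 , -0.04224298, -0.03923825, -0.03623353,
       -0.0332288 , -0.03022408, -0.02721936, -0.02421463, -0.02120991,
       -0.01820518, -0.01520046, -0.01219573])) t -0.13888162037690047 -0.029057632923091742 z [0.07630693 0.08051261 0.08401049]
bar t [-0.13823041 -0.1354021  -0.03283202 -0.02992958]
base top t [-0.21830444  0.04990464] s [0.68806719 0.90640754]
((0.5195842981338501, -0.2522101402282715), (0.2175886332988739, 0.3540140390396118), 8.954367637634277) 2670
(355, 220) [[ 0.595 -0.067  0.062]]
(490, 205) [[ 0.637 -0.367  0.062]]
(505, 297) [[ 0.435 -0.394  0.062]]
(367, 315) [[ 0.39  -0.095  0.062]]
cap [[ 0.512 -0.157  0.02 ]] [ 0.513 -0.159  0.008]
pink [[0.499 0.011 0.02 ]] [0.5   0.011 0.004]
rawelb [[ 0.673 -0.003  0.03 ]] [0.377 0.03  1.219]
rawcap [[ 0.751 -0.129  0.02 ]] [ 0.756 -0.131  0.003]
deb [[0.393 0.082 0.01 ]] [0.393 0.082 0.011]
bluebox [[ 0.556 -0.355  0.15 ]] [ 0.58  -0.408  0.004]
tape [[0.386 0.455 0.02 ]] [ 0.387  0.463 -0.002]
```

```bash
cat >> h.py <<'E'
YM=np.radians(31.2); e=np.array([np.cos(YM),np.sin(YM)]); yv=np.array([-e[1],e[0]])
def st(s,t): return s*e+t*yv
def rel(targets, start=None):
    """targets: list of (xyz, yaw) tool-down; prints shift/rotvec in present tool frame"""
    s=status.observe(); p0=s['tool_pos']; R0=R.from_euler('xyz',s['tool_rot'])
    if start is not None: p0=np.array(start[0]); R0=R.from_euler('xyz',[np.pi,0,start[1]])
    for p,y in targets:
        Rt=R.from_euler('xyz',[np.pi,0,y])
        print(R0.inv().apply(np.array(p)-p0).round(4).tolist(),(R0.inv()*Rt).as_rotvec().round(4).tolist())
E
python3 - <<'E'
from h import *
b=st(0.600,-0.084); print(b)
rel([((.47,-.12,.28),1.9)])
rel([((b[0],b[1],.22),3.686)],start=((.47,-.12,.28),1.9))
E
```

```text
[0.55673282 0.23896561]
[0.3865, -0.2317, -0.0535] [-0.0007, -0.0009, -1.5012]
[0.3116, 0.1981, 0.06] [-0.0, 0.0, -1.786]
```

jog_arm(series=[[-1,[0.3865,-0.2317,-0.0535],[0,0,-1.5]],[-1,[0.3865,-0.2317,-0.0535],[0,0,-1.5]],[-1,[0.3865,-0.2317,-0.0535],[0,0,-1.5]],[-1,[0.3865,-0.2317,-0.0535],[0,0,-1.5]],[-1,[0.3865,-0.2317,-0.0535],[0,0,-1.5]],[-1,[0.3865,-0.2317,-0.0535],[0,0,-1.5]],[-1,[0.3865,-0.2317,-0.0535],[0,0,-1.5]],[-1,[0.3865,-0.2317,-0.0535],[0,0,-1.5]],[-1,[0.3865,-0.2317,-0.0535],[0,0,-1.5]],[-1,[0.3865,-0.2317,-0.0535],[0,0,-1.5]],[-1,[0.3865,-0.2317,-0.0535],[0,0,-1.5]],[-1,[0.3865,-0.2317,-0.0535],[0,0,-1.5]]])

```text
time: 1.15
tool_pos: [0.4731, -0.1152, 0.2808]
tool_rot: [3.139, -0.001, 1.911]
contact_force: [-1.0, -0.5, -0.6]
opening: 0.0166
```

jog_arm(series=[[-1,[0.3116,0.1981,0.06],[0,0,-1.786]],[-1,[0.3116,0.1981,0.06],[0,0,-1.786]],[-1,[0.3116,0.1981,0.06],[0,0,-1.786]],[-1,[0.3116,0.1981,0.06],[0,0,-1.786]],[-1,[0.3116,0.1981,0.06],[0,0,-1.786]],[-1,[0.3116,0.1981,0.06],[0,0,-1.786]],[-1,[0.3116,0.1981,0.06],[0,0,-1.786]],[-1,[0.3116,0.1981,0.06],[0,0,-1.786]],[-1,[0.3116,0.1981,0.06],[0,0,-1.786]],[-1,[0.3116,0.1981,0.06],[0,0,-1.786]],[-1,[0.3116,0.1981,0.06],[0,0,-1.786]],[-1,[0.3116,0.1981,0.06],[0,0,-1.786]]])

```text
time: 2.15
tool_pos: [0.5568, 0.2396, 0.2191]
tool_rot: [-3.141, -0.002, -2.876]
contact_force: [0.6, 0.2, 0.3]
opening: 0.0006
```

Run:
```python
from h import *
s=status.observe(); print(s['time'],s['tool_pos'],s['tool_rot'],s['qpos'])
c=grab('wrist','w1.png'); np.savez('pics/w1.npz',**c)
```

```text
2.15 [0.5568089  0.23962573 0.21911154] [-3.14137200e+00 -1.79382449e-03 -2.87627074e+00] [ 2.80129800e-01  4.99166418e-01  1.29697281e+00 -1.99022141e-04
  1.34725033e+00 -1.55594434e+00]
```

View pics/w1.png

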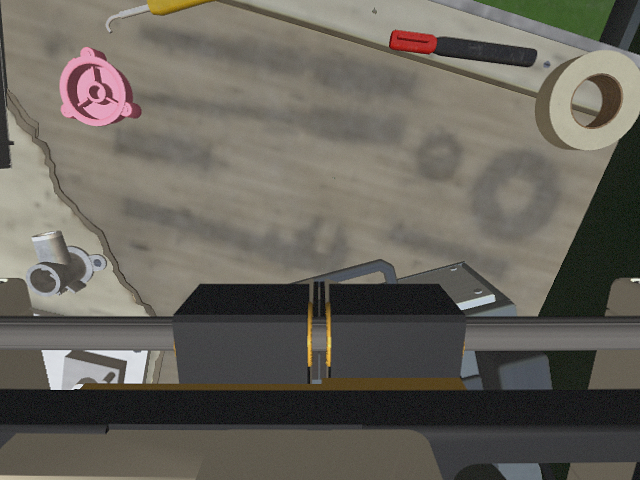

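The wrist view shows the drawer handle at (340,270), just beyond the closed fingers. The camera looks toward tool +x. Next I'll finish the turn and go down in front of the bar.

Run:
```python
from h import *
b=st(0.605,-0.084); b0=st(.6,-.084)
rel([((b[0],b[1],.062),-2.597)])
```

```text
[-0.0048, 0.0012, 0.1574] [-0.0, -0.0015, -0.2724]
```

jog_arm(series=[[-1,[0,0,0.03],[0,0,-0.12]],[-1,[0,0,0.06],[0,0,-0.24]],[-1,[-0.002,0,0.09],[0,0,-0.272]],[-1,[-0.004,0.001,0.12],[0,-0.0015,-0.272]],[-1,[-0.005,0.001,0.15],[0,-0.0015,-0.272]],[-1,[-0.005,0.001,0.157],[0,-0.0015,-0.272]],[-1,[-0.005,0.001,0.157],[0,-0.0015,-0.272]]])

```text
time: 2.78
tool_pos: [0.5602, 0.2402, 0.0608]
tool_rot: [3.141, -0.004, -2.614]
contact_force: [0.0, 0.1, 1.1]
opening: 0.0006
```

Run:
```python
from h import *
s=status.observe(); print(s['tool_pos'],s['tool_rot'],s['tool_pos'][:2]@e,s['tool_pos'][:2]@yv)
```

```text
[0.56021845 0.24017562 0.06080028] [ 3.14054322 -0.00398179 -2.61449055] 0.6036082959293861 -0.08477064908021821
```

jog_arm(series=[[-1,[-0.015,0,0],[0,0,0]],[-1,[-0.022,0,0],[0,0,0]],[-1,[-0.026,0,0],[0,0,0]],[-1,[-0.029,0,0],[0,0,0]],[-1,[-0.032,0,0],[0,0,0]],[-1,[-0.034,0,0],[0,0,0]],[-1,[-0.034,0,0],[0,0,0]]])

```text
time: 3.37
tool_pos: [0.5899, 0.257, 0.0651]
tool_rot: [-3.141, -0.002, -2.613]
contact_force: [-8.7, -5.6, 6.8]
opening: 0.0006
```

jog_arm(series=[[-1,[-0.002,0,0],[0,0,0]],[-1,[-0.004,0,0],[0,0,0]],[-1,[-0.004,0,0],[0,0,0]]])

```text
time: 3.62
tool_pos: [0.59, 0.2571, 0.065]
tool_rot: [-3.141, -0.011, -2.612]
contact_force: [-19.9, -13.5, 15.9]
opening: 0.0003
```

At the stop: the force climbed and the tool stopped moving. I'll back off and let the drawer follow.

jog_arm(series=[[-1,[0.01,0,0],[0,0,0]],[-1,[0.02,0,0],[0,0,0]],[-1,[0.03,0,0],[0,0,0]],[-1,[0.04,0,0],[0,0,0]],[-1,[0.05,0,0],[0,0,0]],[-1,[0.065,0,0],[0,0,0]],[-1,[0.075,0,-0.02],[0,0,0]],[-1,[0.075,0,-0.05],[0,0,0]],[-1,[0.075,0,-0.06],[0,0,0]]])

```text
time: 4.37
tool_pos: [0.5318, 0.2226, 0.1283]
tool_rot: [-3.139, 0.009, -2.613]
contact_force: [1.4, 0.1, 0.9]
opening: 0.0002
```

Run:
```python
from h import *
s=status.observe(); print(s['tool_pos'],s['tool_rot'],s['tool_pos'][:2]@e,s['tool_pos'][:2]@yv)
c=grab('top','top1.png'); P=cloud(c);Z=P[:,:,2]
cv2.imwrite('pics/t1c.png',cv2.resize(c['img'][100:260,100:300,::-1],None,fx=4,fy=3.7)[:600])
S=P[:,:,:2]@e; T=P[:,:,:2]@yv
m=(Z>0.073)&(Z<0.088)&(abs(T+.084)<.045)&(S>.5)&(S<.66); print(np.histogram(S[m],bins=np.arange(.54,.66,.01)))
c=grab('side','side1.png')
```

```text
[0.53176673 0.22256755 0.12829374] [-3.13931405  0.00891706 -2.61309408] 0.5701502528415662 -0.08509320023955756
(array([0, 0, 0, 0, 0, 0, 0, 0, 0, 0, 0]), array([0.54, 0.55, 0.56, 0.57, 0.58, 0.59, 0.6 , 0.61, 0.62, 0.63, 0.64,
       0.65]))
```

View pics/t1c.png

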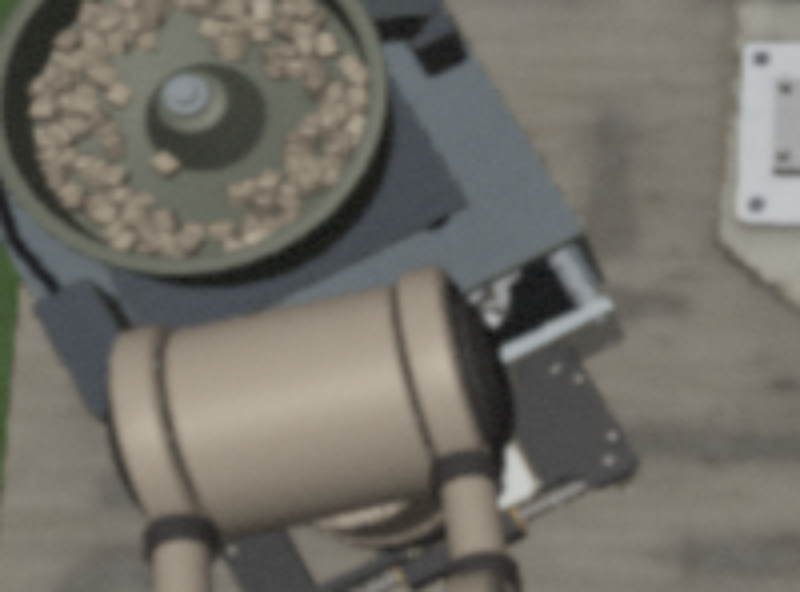

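View pics/side1.png

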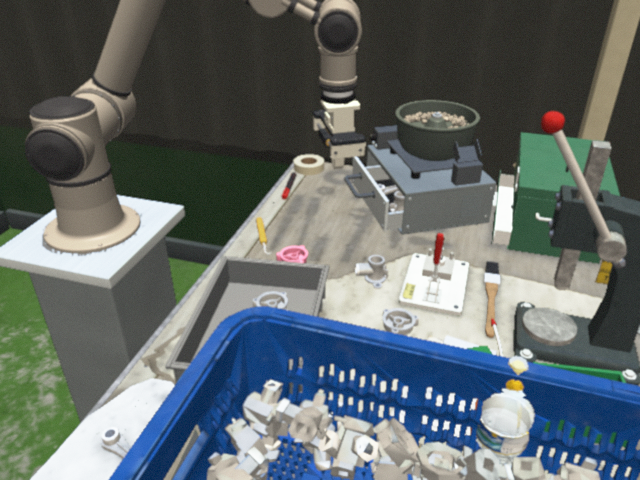

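The drawer has sprung out. The panel edge shows at about (239,190) in the top view, with a casting behind it.

Run:
```python
from h import *
c=grab('top')
for uv in [(239,190),(250,182)]:
    p=plane(c,[uv],.099)[0]; print(p,p[:2]@e,p[:2]@yv)
```

```text
[0.64686917 0.18414498 0.099     ] 0.6487008448191389 -0.17758467201938904
[0.66500633 0.16153153 0.099     ] 0.6525003445601368 -0.20632294205738505
```

jog_arm(series=[[-1,[-0.03,0,0],[0,0,0]],[-1,[-0.058,0,0],[0,0,0]],[-1,[-0.058,0,0.005],[0,0,0]],[-1,[-0.058,0,0.03],[0,0,0]],[-1,[-0.058,0,0.06],[0,0,0]],[-1,[-0.058,0,0.066],[0,0,0]],[-1,[-0.055,0,0.066],[0,0,0]]])

```text
time: 5.1
tool_pos: [0.5752, 0.2493, 0.0536]
tool_rot: [3.14, -0.005, -2.612]
contact_force: [-0.3, 0.9, 0.2]
opening: 0.0001
```

Run:
```python
from h import *
s=status.observe(); print(s['tool_pos'],s['tool_rot'],s['contact_force'],s['tool_pos'][:2]@e,s['tool_pos'][:2]@yv)
```

```text
[0.57518694 0.24928687 0.05360397] [ 3.14017992 -0.00532442 -2.61242047] [-0.27496813  0.93193837  0.19976078] 0.6211316847102436 -0.08473129381037073
```

jog_arm(series=[[-1,[0.01,0,0],[0,0,0]],[-1,[0.02,0,0],[0,0,0]],[-1,[0.03,0,0],[0,0,0]],[-1,[0.045,0,0],[0,0,0]],[-1,[0.06,0,0],[0,0,0]],[-1,[0.075,0,0],[0,0,0]],[-1,[0.09,0,0],[0,0,0]],[-1,[0.1,0,0],[0,0,0]],[-1,[0.11,0,0],[0,0,0]],[-1,[0.116,0,0],[0,0,0]],[-1,[0.12,0,0],[0,0,0]],[-1,[0.12,0,0],[0,0,0]]])

```text
time: 6.1
tool_pos: [0.4755, 0.1899, 0.0585]
tool_rot: [-3.14, 0.007, -2.613]
contact_force: [2.4, 2.2, 1.6]
opening: 0.0003
```

Run:
```python
from h import *
s=status.observe(); print(s['tool_pos'],s['tool_rot'],s['contact_force'],s['tool_pos'][:2]@e,s['tool_pos'][:2]@yv)
```

```text
[0.47553703 0.18987361 0.05851633] [-3.14017362  0.00689527 -2.6127233 ] [2.42397404 2.19194805 1.63207251] 0.5051170390674525 -0.08392992335723093
```

Run:
```python
from h import *
b=st(.6155,-.18)
rel([((b[0],b[1],.25),2.116)])
```

```text
[-0.1132, -0.0946, -0.1906] [0.0042, 0.0066, 1.5545]
```

jog_arm(series=[[-1,[-0.009,0,0],[0,0,0]],[-1,[-0.009,0,-0.03],[0,0,0]],[-1,[-0.009,0,-0.07],[0,0,0.12]],[-1,[-0.03,-0.02,-0.1],[0,0,0.24]],[-1,[-0.06,-0.04,-0.13],[0,0,0.36]],[1,[-0.113,-0.0946,-0.19],[0,0,1.554]],[1,[-0.113,-0.0946,-0.19],[0,0,1.554]],[1,[-0.113,-0.0946,-0.19],[0,0,1.554]],[1,[-0.113,-0.0946,-0.19],[0,0,1.554]],[1,[-0.113,-0.0946,-0.19],[0,0,1.554]],[1,[-0.113,-0.0946,-0.19],[0,0,1.554]],[1,[-0.113,-0.0946,-0.19],[0,0,1.554]]])

```text
time: 7.1
tool_pos: [0.619, 0.1648, 0.2472]
tool_rot: [3.141, -0.0, 2.429]
contact_force: [0.2, 0.2, 0.2]
opening: 0.0425
```

jog_arm(series=[[1,[0,0,0],[0,0,0.35]],[1,[0,0,0],[0,0,0.35]],[1,[0,0,0],[0,0,0.35]]])

```text
time: 7.35
tool_pos: [0.6189, 0.1649, 0.2473]
tool_rot: [3.141, -0.0, 2.08]
contact_force: [0.3, -1.0, 0.2]
opening: 0.0624
```

Run:
```python
from h import *
s=status.observe(); print(s['time'],s['tool_pos'],s['tool_rot'],s['opening'])
c=grab('wrist','w2.png'); np.savez('pics/w2.npz',**c)
c=grab('top','top2.png'); np.savez('pics/top2.npz',**c)
```

```text
7.35 [0.61885004 0.1649284  0.24725621] [ 3.14105625e+00 -1.11096884e-04  2.07962706e+00] 0.0624282018096884
```

View pics/w2.png

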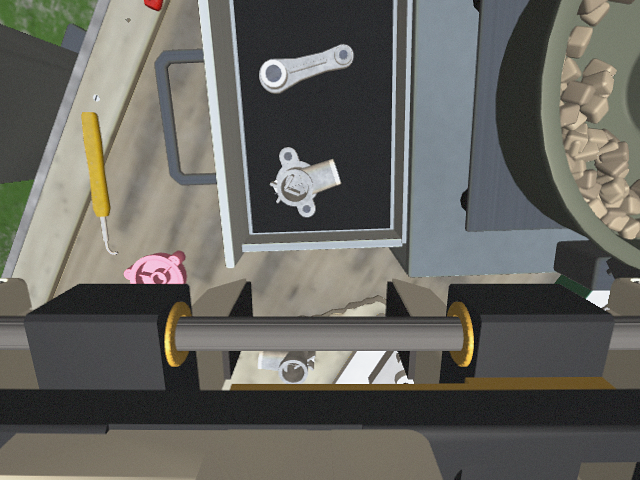

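View pics/top2.png

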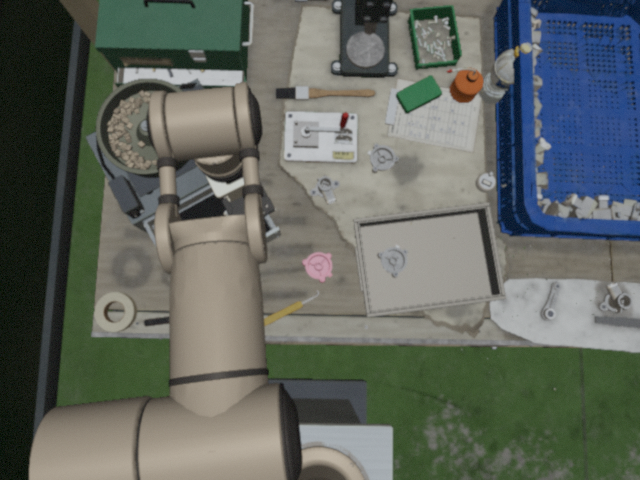

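In the wrist view, the elbow's upright spout is near (294,185), with lugs at (288,155) and (307,208) and its side spout pointing to (337,172). The arm's large boss is at (274,74) and the small one at (343,55). Enlarging to refine.

Run:
```python
from h import *
c=dict(np.load('pics/w2.npz')); im=c['img'][:,:,::-1]
cv2.imwrite('pics/w2c.png',cv2.resize(im[30:230,220:400],None,fx=3,fy=3,interpolation=cv2.INTER_CUBIC))
P=cloud(c)
for n,uv,z in [('spout',(294,185),.074),('lug1',(288,155),.030),('lug2',(307,208),.030),('side',(337,172),.051),('big',(274,74),.044),('small',(343,55),.037)]:
    p=plane(c,[uv],z)[0]; print(n,p.round(4),'st',(p[:2]@e).round(4),(p[:2]@yv).round(4),P[uv[1],uv[0]].round(3))
# tray corner/panel
for n,uv,z in [('panel inner corner',(232,265),.099),('sidewall back',(403,242),.064)]:
    p=plane(c,[uv],z)[0]; print(n,p.round(4),'st',(p[:2]@e).round(4),(p[:2]@yv).round(4))
```

```text
spout [0.581 0.184 0.074] st 0.5923 -0.1435 [0.581 0.179 0.032]
lug1 [0.5614 0.2018 0.03  ] st 0.5848 -0.1182 [0.561 0.202 0.03 ]
lug2 [0.6035 0.1642 0.03  ] st 0.6013 -0.1722 [0.603 0.164 0.031]
side [0.6108 0.2119 0.051 ] st 0.6322 -0.1351 [0.613 0.211 0.024]
big [0.5175 0.26   0.044 ] st 0.5773 -0.0457 [0.517 0.26  0.044]
small [0.5641 0.3058 0.037 ] st 0.6409 -0.0307 [0.564 0.305 0.039]
panel inner corner [0.5664 0.0989 0.099 ] st 0.5357 -0.2088
sidewall back [0.6984 0.1858 0.064 ] st 0.6937 -0.2029
```

View pics/w2c.png

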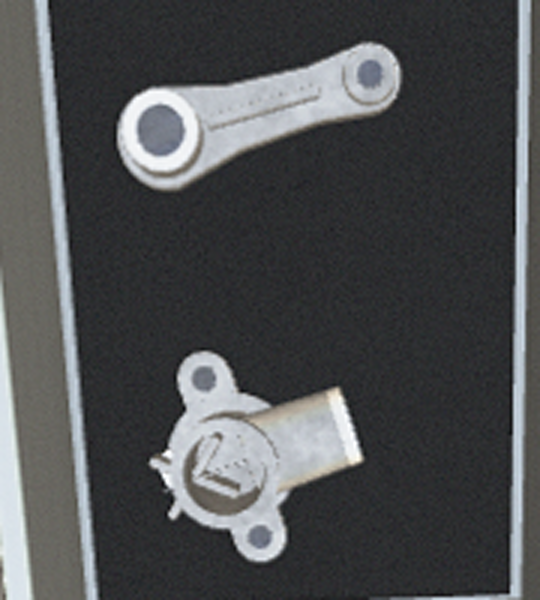

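Run:
```python
from h import *
rel([((.582,.184,.13),.841)]); 
rel([((.582,.184,.039),.841)],start=((.582,.184,.13),.841))
```

```text
[0.0348, -0.0228, 0.1172] [0.0007, -0.0005, 1.244]
[0.0, -0.0, 0.091] [0.0, 0.0, 0.0]
```

jog_arm(series=[[0.2,[0.0348,-0.0228,0.03],[0,0,1.244]],[0.2,[0.0348,-0.0228,0.06],[0,0,1.244]],[0.2,[0.0348,-0.0228,0.08],[0,0,1.244]],[0.2,[0.0348,-0.0228,0.117],[0,0,1.244]],[0.2,[0.0348,-0.0228,0.117],[0,0,1.244]],[0.2,[0.0348,-0.0228,0.117],[0,0,1.244]],[0.2,[0.0348,-0.0228,0.117],[0,0,1.244]],[0.2,[0.0348,-0.0228,0.117],[0,0,1.244]],[0.2,[0.0348,-0.0228,0.117],[0,0,1.244]],[0.2,[0.0348,-0.0228,0.117],[0,0,1.244]],[0.2,[0.0348,-0.0228,0.117],[0,0,1.244]],[0.2,[0.0348,-0.0228,0.117],[0,0,1.244]]])

```text
time: 8.45
tool_pos: [0.5821, 0.1839, 0.1302]
tool_rot: [3.141, -0.001, 0.848]
contact_force: [0.1, 0.1, -1.3]
opening: 0.0549
```

Run:
```python
from h import *
s=status.observe(); print(s['time'],s['tool_pos'],s['tool_rot'],s['opening'])
c=grab('wrist','w3.png'); np.savez('pics/w3.npz',**c)
rel([((.582,.184,.039),.841)])
```

```text
8.45 [0.58207817 0.18388252 0.13021168] [ 3.14105471e+00 -1.06190032e-03  8.47776393e-01] 0.05492889968265519
[-0.0, -0.0002, 0.0912] [0.0005, -0.0011, 0.0064]
```

View pics/w3.png

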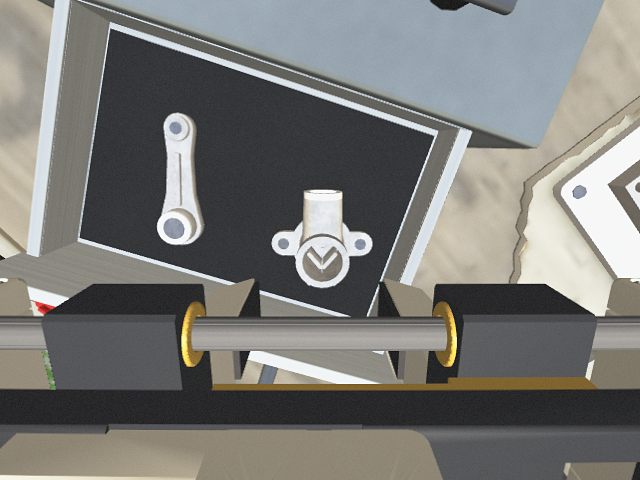

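The elbow is centred between the fingers at (322,260) and square to the jaws. Descending to grasp.

jog_arm(series=[[0.2,[0,0,0.04],[0,0,0.006]],[0.2,[0,0,0.075],[0,0,0.006]],[0.2,[0,0,0.091],[0,0,0.006]],[0.2,[0,0,0.091],[0,0,0.006]],[-1,[0,0,0.091],[0,0,0.006]],[-1,[0,0,0.091],[0,0,0.006]],[-1,[0,0,0.091],[0,0,0.006]],[-1,[0,0,0.091],[0,0,0.006]],[-1,[0,0,0.091],[0,0,0.006]]], squeeze=20)

```text
time: 9.25
tool_pos: [0.5832, 0.1838, 0.0408]
tool_rot: [3.139, -0.004, 0.836]
contact_force: [0.2, -0.8, 3.2]
opening: 0.0315
```

Elbow gripped (opening 31.5 mm, on the collar). Before choosing where to place it, I'll check the height and edge of the blue crate and the tote pose, using the frames I already have.

Run:
```python
from h import *
c=dict(np.load('pics/top2.npz')); P=cloud(c); Z=P[:,:,2]; v,u=np.mgrid[0:480,0:640]
img=c['img']; hsv=cv2.cvtColor(img,cv2.COLOR_RGB2HSV)
m=(u>485)&(v<245)&(hsv[:,:,0]>100)&(hsv[:,:,0]<130)&(hsv[:,:,1]>120)&(c['range_z']>0)&(Z>.02)
q=P[m]; print(np.percentile(q[:,2],[50,90,99])); top=q[q[:,2]>np.percentile(q[:,2],90)-.01]
print('crate x min',top[:,0].min(),'y max',top[:,1].max()); 
for x0 in [.52,.54,.56,.6,.65,.7]:
    k=q[abs(q[:,0]-x0)<.01]; 
    if len(k): print(x0,k[:,1].max(),k[:,2].max())
# tote frame
tc=np.array([.514,-.231]); 
r=(Z>0.052)&(Z<0.072)&(u>345)&(u<507)&(v>195)&(v<325)&(hsv[:,:,1]<90)
print(cv2.minAreaRect(P[r][:,:2].astype(np.float32)))
# floor: inside
th=np.radians(8); ex=np.array([np.cos(th),np.sin(th)]); ey=np.array([-np.sin(th),np.cos(th)])
d=P[:,:,:2]-tc; X=d@ex; Y=d@ey
f=(abs(X)<.12)&(abs(Y)<.17)&(Z>.045)&(Z<.075)
print('rim',np.percentile(X[f],[1,99]),np.percentile(Y[f],[1,99]))
k=(abs(X)<.09)&(abs(Y)<.135)&(Z>.012)&(Z<.045)&(hsv[:,:,1]<40); 
for uv in [(393,261),(380,256),(396,276),(405,251)]:
    p=plane(c,[uv],.02)[0][:2]-tc; print('cap',p@ex,p@ey)
```

```text
[0.12048156 0.215331   0.2183049 ]
crate x min 0.5516718408584601 y max -0.378258704005745
0.56 -0.39964155806661983 0.2201455588156216
0.6 -0.3777481950603575 0.2186314135697296
0.65 -0.3788047000121426 0.22159697179735416
0.7 -0.37923389694926857 0.21951066068825342
((0.5152130722999573, -0.22901882231235504), (0.21613679826259613, 0.3064371347427368), 8.941207885742188)
rim [-0.10612003  0.10811118] [-0.15008422  0.1539333 ]
cap 0.008136371361714053 0.07348421709260952
cap 0.022717197281161162 0.10108267039684513
cap -0.026054992620583525 0.07143940335098671
cap 0.027439960669623512 0.0433563525790954
```

Crate edge is at y = -0.378 for x > 0.55, 0.22 high, so I'll keep away from the tote's far corner. Elbow goes to tote (-40,-85) mm, world (0.488,-0.319). Lifting first.

jog_arm(series=[[-1,[0,0,-0.03],[0,0,0]],[-1,[0,0,-0.07],[0,0,0]],[-1,[0,0,-0.11],[0,0,0]],[-1,[0,0,-0.14],[0,0,0]]])

```text
time: 9.58
tool_pos: [0.5825, 0.1839, 0.183]
tool_rot: [3.139, -0.004, 0.836]
contact_force: [1.7, 0.3, -0.8]
opening: 0.0318
```

Run:
```python
from h import *
s=status.observe(); print(s['time'],s['tool_pos'],s['tool_rot'],s['opening'])
rel([((.488,-.319,.16),1.719)])
```

```text
9.5833 [0.58249161 0.18387609 0.18302922] [ 3.13882673 -0.00409365  0.83616158] 0.03179187710368028
[-0.4366, 0.2669, 0.022] [0.0044, -0.0026, -0.8828]
```

jog_arm(series=[[-1,[-0.4366,0.2669,0.02],[0.004,-0.003,-0.883]],[-1,[-0.4366,0.2669,0.02],[0.004,-0.003,-0.883]],[-1,[-0.4366,0.2669,0.02],[0.004,-0.003,-0.883]],[-1,[-0.4366,0.2669,0.02],[0.004,-0.003,-0.883]],[-1,[-0.4366,0.2669,0.02],[0.004,-0.003,-0.883]],[-1,[-0.4366,0.2669,0.02],[0.004,-0.003,-0.883]],[-1,[-0.4366,0.2669,0.02],[0.004,-0.003,-0.883]],[-1,[-0.4366,0.2669,0.02],[0.004,-0.003,-0.883]],[-1,[-0.4366,0.2669,0.02],[0.004,-0.003,-0.883]],[-1,[-0.4366,0.2669,0.02],[0.004,-0.003,-0.883]],[-1,[-0.4366,0.2669,0.02],[0.004,-0.003,-0.883]],[-1,[-0.4366,0.2669,0.02],[0.004,-0.003,-0.883]]])

```text
time: 10.58
tool_pos: [0.4927, -0.288, 0.1607]
tool_rot: [-3.139, 0.001, 1.719]
contact_force: [0.6, -0.1, -0.9]
opening: 0.0318
```

Run:
```python
from h import *
s=status.observe(); print(s['time'],s['tool_pos'],s['tool_rot'],s['opening'])
rel([((.488,-.319,.0225),1.719)])
c=grab('wrist','w4.png')
```

```text
10.5833 [ 0.49273141 -0.28803195  0.16070477] [-3.13899735e+00  1.18799346e-03  1.71905201e+00] 0.03176769059982664
[-0.0298, -0.0089, 0.1383] [-0.0026, 0.0012, 0.0001]
```

View pics/w4.png

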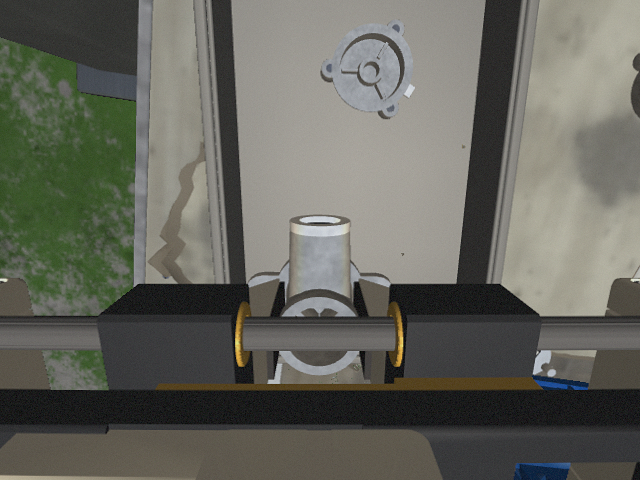

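The elbow hangs square over the tote, which spans about px 215 to 510. The cap is clear at (370,70). Lowering it.

jog_arm(series=[[-1,[-0.03,-0.009,0.02],[-0.003,0.001,0]],[-1,[-0.03,-0.009,0.05],[-0.003,0.001,0]],[-1,[-0.03,-0.009,0.08],[-0.003,0.001,0]],[-1,[-0.03,-0.009,0.105],[-0.003,0.001,0]],[-1,[-0.03,-0.009,0.125],[-0.003,0.001,0]],[-1,[-0.03,-0.009,0.133],[-0.003,0.001,0]],[-1,[-0.03,-0.009,0.137],[-0.003,0.001,0]],[-1,[-0.03,-0.009,0.138],[-0.003,0.001,0]],[-1,[-0.03,-0.009,0.138],[-0.003,0.001,0]]])

```text
time: 11.38
tool_pos: [0.4893, -0.3177, 0.0233]
tool_rot: [3.141, 0.001, 1.719]
contact_force: [-0.0, 0.3, 0.8]
opening: 0.0322
```

jog_arm(series=[[-1,[0,0,0.002],[0,0,0]],[-0.05,[0,0,0.002],[0,0,0]],[-0.05,[0,0,0.002],[0,0,0]],[-0.05,[0,0,0.002],[0,0,0]],[-0.05,[0,0,-0.03],[0,0,0]],[-0.05,[0,0,-0.07],[0,0,0]],[-0.05,[0,0,-0.11],[0,0,0]],[-0.05,[0,0,-0.14],[0,0,0]]])

```text
time: 12.05
tool_pos: [0.4892, -0.3178, 0.1658]
tool_rot: [3.14, 0.002, 1.719]
contact_force: [1.0, -1.0, 1.2]
opening: 0.0438
```

Run:
```python
from h import *
s=status.observe(); print(s['time'],s['tool_pos'],s['tool_rot'],s['opening'])
c=grab('wrist','w5.png')
c=grab('side','side2.png')
c=dict(np.load('pics/w2.npz'))
# arm centroid via crop: big boss & small boss centers
for uv,z in [((273.7,73.5),.044),((343.5,54.5),.037)]: print(plane(c,[uv],z))
```

```text
12.05 [ 0.48916551 -0.31778295  0.16582626] [3.13965571e+00 2.21680728e-03 1.71882727e+00] 0.04375381548005129
[[0.51704516 0.26023922 0.044     ]]
[[0.56424291 0.3063459  0.037     ]]
```

View pics/w5.png

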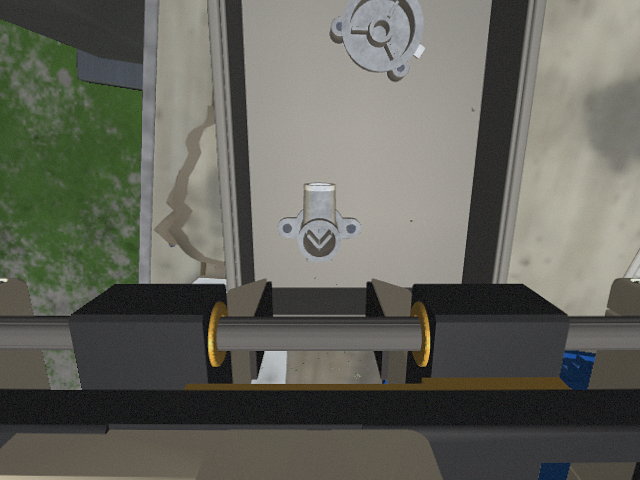

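The elbow stands upright in the tote at (319,240). Now for the arm: big boss (0.517,0.260), small (0.564,0.306), 66 mm apart as specified. The grasp point is (0.544,0.287) with yaw -135.7°.

Run:
```python
from h import *
rel([((.544,.287,.14),-2.368)])
rel([((.50,.0,.17),2.9)])
rel([((.544,.287,.14),-2.368)],start=((.50,.0,.17),2.9))
```

```text
[0.5922, 0.1416, 0.0246] [-0.0053, 0.0132, -2.1963]
[0.3145, 0.0559, -0.0036] [0.0016, 0.0122, -1.1811]
[0.0259, 0.2892, 0.03] [-0.0, 0.0, -1.0152]
```

jog_arm(series=[[-0.05,[0.592,0.142,0.025],[-0.005,0.013,-2.196]],[-0.05,[0.592,0.142,0.025],[-0.005,0.013,-2.196]],[-0.05,[0.592,0.142,0.025],[-0.005,0.013,-2.196]],[-0.05,[0.592,0.142,0.025],[-0.005,0.013,-2.196]],[-0.05,[0.592,0.142,0.025],[-0.005,0.013,-2.196]],[-0.05,[0.592,0.142,0.025],[-0.005,0.013,-2.196]],[-0.05,[0.592,0.142,0.025],[-0.005,0.013,-2.196]],[-0.05,[0.592,0.142,0.025],[-0.005,0.013,-2.196]],[-0.05,[0.592,0.142,0.025],[-0.005,0.013,-2.196]],[-0.05,[0.592,0.142,0.025],[-0.005,0.013,-2.196]],[-0.05,[0.592,0.142,0.025],[-0.005,0.013,-2.196]],[-0.05,[0.592,0.142,0.025],[-0.005,0.013,-2.196]]])

```text
time: 13.15
tool_pos: [0.5316, 0.1823, 0.1412]
tool_rot: [3.134, -0.005, -3.058]
contact_force: [1.4, -1.3, 0.3]
opening: 0.0439
```

Run:
```python
from h import *
rel([((.544,.287,.14),-2.368)])
```

```text
[-0.021, 0.1033, 0.0019] [0.0093, -0.0018, -0.6902]
```

jog_arm(series=[[-0.05,[-0.021,0.103,0],[0.009,-0.002,-0.69]],[-0.05,[-0.021,0.103,0],[0.009,-0.002,-0.69]],[-0.05,[-0.021,0.103,0],[0.009,-0.002,-0.69]],[-0.05,[-0.021,0.103,0],[0.009,-0.002,-0.69]],[-0.05,[-0.021,0.103,0],[0.009,-0.002,-0.69]],[-0.05,[-0.021,0.103,0],[0.009,-0.002,-0.69]],[-0.05,[-0.021,0.103,0],[0.009,-0.002,-0.69]]])

```text
time: 13.73
tool_pos: [0.5447, 0.2848, 0.1417]
tool_rot: [3.141, -0.0, -2.371]
contact_force: [0.8, 0.0, 0.3]
opening: 0.0434
```

Run:
```python
from h import *
s=status.observe(); print(s['time'],s['tool_pos'],s['tool_rot'],s['opening'])
rel([((.544,.287,.027),-2.368)])
c=grab('wrist','w6.png'); np.savez('pics/w6.npz',**c)
```

```text
13.7333 [0.54469765 0.28482374 0.14167939] [ 3.14131873e+00 -3.77717672e-04 -2.37146057e+00] 0.04335991249877653
[-0.0011, 0.002, 0.1147] [0.0003, -0.0004, -0.0035]
```

View pics/w6.png

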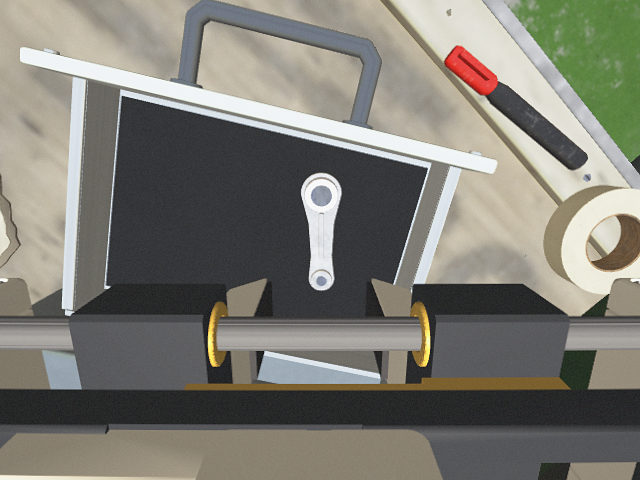

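The arm runs straight along the tool's axis, from (321,195) to (321,281). Cross-checking its position from this view.

Run:
```python
from h import *
c=dict(np.load('pics/w6.npz'))
a=plane(c,[(321,195)],.044)[0];b=plane(c,[(321,281)],.037)[0]; d=(b-a)[:2]; print(a,b,np.linalg.norm(d),np.degrees(np.arctan2(d[1],d[0])), a[:2]+d/np.linalg.norm(d)*.038)
```

```text
[0.51618795 0.26002703 0.044     ] [0.56395437 0.30651872 0.037     ] 0.06665664619432264 44.22518764641708 [0.54341891 0.28653128]
```

jog_arm(series=[[-0.05,[-0.001,0.002,0.04],[0,0,-0.003]],[-0.05,[-0.001,0.002,0.075],[0,0,-0.003]],[-0.05,[-0.001,0.002,0.1],[0,0,-0.003]],[-0.05,[-0.001,0.002,0.11],[0,0,-0.003]],[-0.05,[-0.001,0.002,0.115],[0,0,-0.003]],[-0.05,[-0.001,0.002,0.115],[0,0,-0.003]],[-1,[-0.001,0.002,0.115],[0,0,-0.003]],[-1,[-0.001,0.002,0.115],[0,0,-0.003]],[-1,[-0.001,0.002,0.115],[0,0,-0.003]],[-1,[-0.001,0.002,0.115],[0,0,-0.003]],[-1,[-0.001,0.002,0.115],[0,0,-0.003]]], squeeze=25)

```text
time: 14.7
tool_pos: [0.5452, 0.2871, 0.0286]
tool_rot: [-3.141, 0.003, -2.371]
contact_force: [-0.8, -0.6, 3.5]
opening: 0.018
```

jog_arm(series=[[-1,[0,0,-0.02],[0,0,0]],[-1,[0,0,-0.05],[0,0,0]],[-1,[0,0,-0.09],[0,0,0]],[-1,[0,0,-0.13],[0,0,0]],[-1,[0,0,-0.14],[0,0,0]]])

```text
time: 15.12
tool_pos: [0.5472, 0.2878, 0.1749]
tool_rot: [-3.137, 0.011, -2.371]
contact_force: [1.3, 0.2, 0.7]
opening: 0.0181
```

Run:
```python
from h import *
s=status.observe(); print(s['time'],s['tool_pos'],s['tool_rot'],s['opening'])
th=np.radians(8.5); ex=np.array([np.cos(th),np.sin(th)]); ey=np.array([-np.sin(th),np.cos(th)])
p=np.array([.515,-.229])+.035*ex-.02*ey; print(p)
rel([((p[0],p[1],.16),-2.993)])
c=grab('wrist','w7.png')
```

```text
15.1167 [0.54719097 0.28784359 0.17486444] [-3.13699798  0.01102043 -2.37128891] 0.018097667394131517
[ 0.55257174 -0.24360699]
[0.3664, -0.3851, 0.0126] [-0.001, 0.0121, 0.6217]
```

View pics/w7.png

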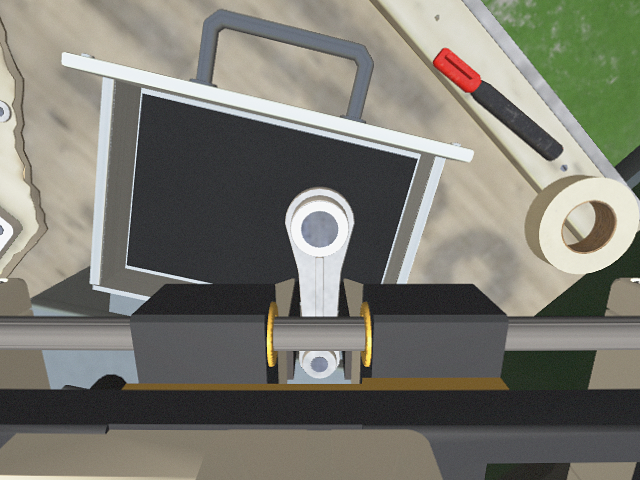

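The arm is held straight and the drawer is empty. Moving to the tote.

jog_arm(series=[[-1,[0.3664,-0.3851,0.01],[0,0.012,0.622]],[-1,[0.3664,-0.3851,0.01],[0,0.012,0.622]],[-1,[0.3664,-0.3851,0.01],[0,0.012,0.622]],[-1,[0.3664,-0.3851,0.01],[0,0.012,0.622]],[-1,[0.3664,-0.3851,0.01],[0,0.012,0.622]],[-1,[0.3664,-0.3851,0.01],[0,0.012,0.622]],[-1,[0.3664,-0.3851,0.01],[0,0.012,0.622]],[-1,[0.3664,-0.3851,0.01],[0,0.012,0.622]],[-1,[0.3664,-0.3851,0.01],[0,0.012,0.622]],[-1,[0.3664,-0.3851,0.01],[0,0.012,0.622]],[-1,[0.3664,-0.3851,0.01],[0,0.012,0.622]],[-1,[0.3664,-0.3851,0.01],[0,0.012,0.622]]])

```text
time: 16.17
tool_pos: [0.5483, -0.2149, 0.1564]
tool_rot: [-3.14, -0.012, -2.994]
contact_force: [2.0, 0.4, -1.1]
opening: 0.0178
```

jog_arm(series=[[-1,[0.0,0.0,0],[0,0,0]]])

```text
time: 16.25
tool_pos: [0.5483, -0.2203, 0.1561]
tool_rot: [-3.136, -0.012, -3.0]
contact_force: [-1.1, 0.2, -0.5]
opening: 0.018
```

Run:
```python
from h import *
s=status.observe(); print(s['time'],s['tool_pos'],s['tool_rot'],s['opening'])
rel([((.5526,-.2436,.16),-2.993)])
rel([((.5526,-.2436,.0105),-2.993)])
c=grab('wrist','w8.png')
```

```text
16.25 [ 0.54827638 -0.22033921  0.1561363 ] [-3.13620708 -0.01194412 -2.99953977] 0.017957915416655704
[-0.0009, -0.0237, -0.0037] [-0.0053, -0.012, -0.0065]
[-0.0027, -0.0229, 0.1457] [-0.0053, -0.012, -0.0065]
```

View pics/w8.png

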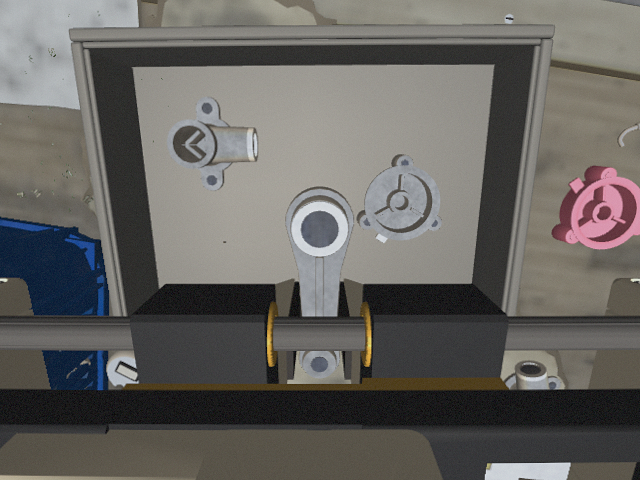

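The tote holds the elbow at (195,145) and the cap at (400,202). The arm will go down between them, about 23 mm further left.

jog_arm(series=[[-1,[-0.001,-0.023,0.01],[-0.005,-0.012,-0.006]],[-1,[-0.001,-0.023,0.04],[-0.005,-0.012,-0.006]],[-1,[-0.002,-0.023,0.075],[-0.005,-0.012,-0.006]],[-1,[-0.003,-0.023,0.105],[-0.005,-0.012,-0.006]],[-1,[-0.003,-0.023,0.13],[-0.005,-0.012,-0.006]],[-1,[-0.003,-0.023,0.14],[-0.005,-0.012,-0.006]],[-1,[-0.003,-0.023,0.145],[-0.005,-0.012,-0.006]],[-1,[-0.003,-0.023,0.145],[-0.005,-0.012,-0.006]]])

```text
time: 16.97
tool_pos: [0.554, -0.2352, 0.0122]
tool_rot: [3.139, 0.0, -2.987]
contact_force: [0.8, 0.1, 0.1]
opening: 0.018
```

jog_arm(series=[[-1,[0,0,0.003],[0,0,0]],[-1,[0,0,0.003],[0,0,0]],[-0.25,[0,0,0.003],[0,0,0]],[-0.25,[0,0,0.003],[0,0,0]],[-0.25,[0,0,0.003],[0,0,0]],[-0.25,[0,0,0.003],[0,0,0]],[-0.25,[0,0,-0.02],[0,0,0]],[-0.25,[0,0,-0.05],[0,0,0]],[-0.25,[0,0,-0.09],[0,0,0]],[-0.25,[0,0,-0.13],[0,0,0]],[-0.25,[0,0,-0.16],[0,0,0]]])

```text
time: 17.88
tool_pos: [0.5546, -0.2368, 0.1766]
tool_rot: [-3.141, 0.004, -2.987]
contact_force: [1.7, -0.2, 0.1]
opening: 0.0344
```

Run:
```python
from h import *
s=status.observe(); print(s['time'],s['tool_pos'],s['tool_rot'],s['opening'])
c=grab('wrist','w9.png')
f=st(.44,-.084); print(f)
rel([((f[0]+.03,f[1],.18),-2.597)])
```

```text
17.8833 [ 0.55464098 -0.23680728  0.17664876] [-3.1412093   0.00417584 -2.98748671] 0.03443081168572114
[0.41987454 0.15608129]
[0.0453, 0.406, -0.0006] [-0.0088, 0.0102, -0.3904]
```

View pics/w9.png

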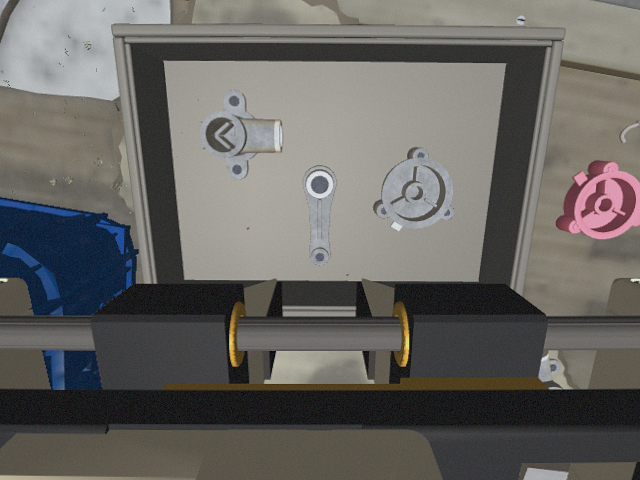

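All three lie flat in the tote: elbow (222,135), arm (320,215), cap (415,190). Next I'll go to the front of the handle to shut the drawer.

Run:
```python
from h import *
f=st(.455,-.084); print(f)
rel([((f[0],f[1],.17),-2.597)])
```

```text
[0.43270501 0.16385169]
[0.0612, 0.4164, 0.0092] [-0.0088, 0.0102, -0.3904]
```

jog_arm(series=[[-1,[0.061,0.416,0.008],[-0.009,0.01,-0.39]],[-1,[0.061,0.416,0.008],[-0.009,0.01,-0.39]],[-1,[0.061,0.416,0.008],[-0.009,0.01,-0.39]],[-1,[0.061,0.416,0.008],[-0.009,0.01,-0.39]],[-1,[0.061,0.416,0.008],[-0.009,0.01,-0.39]],[-1,[0.061,0.416,0.008],[-0.009,0.01,-0.39]],[-1,[0.061,0.416,0.008],[-0.009,0.01,-0.39]],[-1,[0.061,0.416,0.008],[-0.009,0.01,-0.39]],[-1,[0.061,0.416,0.008],[-0.009,0.01,-0.39]],[-1,[0.061,0.416,0.008],[-0.009,0.01,-0.39]],[-1,[0.061,0.416,0.008],[-0.009,0.01,-0.39]],[-1,[0.061,0.416,0.008],[-0.009,0.01,-0.39]]])

```text
time: 18.93
tool_pos: [0.429, 0.1672, 0.1657]
tool_rot: [3.13, -0.006, -2.593]
contact_force: [0.1, -1.0, 0.1]
opening: 0.0003
```

Run:
```python
from h import *
s=status.observe(); print(s['time'],s['tool_pos'],s['tool_rot'],s['opening'],s['tool_pos'][:2]@e,s['tool_pos'][:2]@yv)
f=st(.455,-.084); rel([((f[0],f[1],.062),-2.597)])
c=grab('wrist','w10.png'); np.savez('pics/w10.npz',**c)
```

```text
18.9333 [0.42901917 0.16723004 0.16565818] [ 3.12981858 -0.00569799 -2.5926211 ] 0.00026968815355047433 0.4535973415142493 -0.07920091482204555
[-0.002, -0.006, 0.1036] [0.0118, -0.0057, 0.0043]
```

View pics/w10.png

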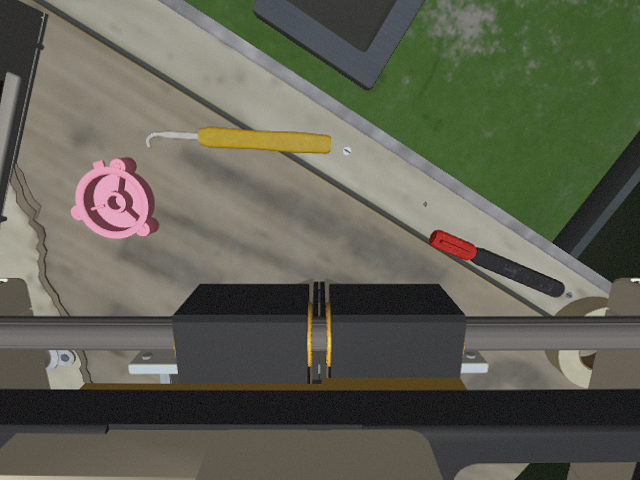

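jog_arm(series=[[-1,[-0.001,-0.006,0.03],[0.012,-0.006,0.004]],[-1,[-0.002,-0.006,0.065],[0.012,-0.006,0.004]],[-1,[-0.002,-0.006,0.095],[0.012,-0.006,0.004]],[-1,[-0.002,-0.006,0.103],[0.012,-0.006,0.004]],[-1,[-0.002,-0.006,0.103],[0.012,-0.006,0.004]],[-1,[-0.012,-0.006,0.103],[0.012,-0.006,0.004]],[-1,[-0.018,-0.006,0.103],[0.012,-0.006,0.004]],[-1,[-0.026,-0.006,0.103],[0.012,-0.006,0.004]],[-1,[-0.036,-0.006,0.103],[0.012,-0.006,0.004]]])

```text
time: 19.73
tool_pos: [0.4635, 0.179, 0.0637]
tool_rot: [-3.14, 0.001, -2.602]
contact_force: [-1.5, -2.9, 1.7]
opening: 0.0004
```

Run:
```python
from h import *
s=status.observe(); print(s['time'],s['tool_pos'],s['tool_rot'],s['contact_force'],s['tool_pos'][:2]@e,s['tool_pos'][:2]@yv)
f=st(.6378,-.084); rel([((f[0],f[1],.062),-2.597)])
```

```text
19.7333 [0.46350619 0.17902644 0.06365007] [-3.14047713e+00  5.49183425e-04 -2.60181219e+00] [-1.45775712 -2.88625425  1.65995596] 0.48920715706633405 -0.08697590581732567
[-0.1486, 0.0037, 0.0017] [-0.0011, 0.0005, -0.0048]
```

jog_arm(series=[[-1,[-0.015,0,0.001],[0,0,-0.005]],[-1,[-0.032,0.001,0.001],[0,0,-0.005]],[-1,[-0.05,0.001,0.001],[0,0,-0.005]],[-1,[-0.068,0.002,0.001],[0,0,-0.005]],[-1,[-0.084,0.002,0.001],[0,0,-0.005]],[-1,[-0.1,0.003,0.001],[0,0,-0.005]],[-1,[-0.112,0.003,0.001],[0,0,-0.005]],[-1,[-0.122,0.004,0.001],[0,0,-0.005]],[-1,[-0.13,0.004,0.001],[0,0,-0.005]],[-1,[-0.136,0.004,0.001],[0,0,-0.005]],[-1,[-0.14,0.004,0.001],[0,0,-0.005]],[-1,[-0.144,0.004,0.001],[0,0,-0.005]]])

```text
time: 20.73
tool_pos: [0.584, 0.2557, 0.0622]
tool_rot: [-3.14, -0.003, -2.597]
contact_force: [-5.1, -6.2, 2.1]
opening: 0.0006
```

Run:
```python
from h import *
s=status.observe(); print(s['time'],s['tool_pos'],s['tool_rot'],s['contact_force'],s['tool_pos'][:2]@e,s['tool_pos'][:2]@yv)
```

```text
20.7333 [0.58401019 0.25566879 0.06219539] [-3.14033089e+00 -2.69917792e-03 -2.59653891e+00] [-5.0804744  -6.16194586  2.0660543 ] 0.6319847842780643 -0.08384310725073514
```

jog_arm(series=[[-1,[-0.003,0,0],[0,0,0]],[-1,[-0.006,0,0],[0,0,0]],[-1,[-0.008,0,0],[0,0,0]],[-1,[-0.009,0,0],[0,0,0]],[-1,[-0.009,0,0],[0,0,0]]])

```text
time: 21.15
tool_pos: [0.5889, 0.2587, 0.0622]
tool_rot: [-3.141, -0.01, -2.596]
contact_force: [-14.3, -11.2, 8.2]
opening: 0.0004
```

Run:
```python
from h import *
s=status.observe(); print(s['time'],s['tool_pos'],s['tool_rot'],s['contact_force'],s['tool_pos'][:2]@e,s['tool_pos'][:2]@yv)
```

```text
21.15 [0.58894174 0.25866214 0.06222408] [-3.14075909 -0.0096718  -2.59640862] [-14.32390967 -11.23590378   8.15869435] 0.6377536951007153 -0.08383737719556145
```

It's at the stop: same s = 0.6378 as before, at 18 N. Backing off cleanly.

jog_arm(series=[[-1,[0.006,0,0],[0,0,0]],[-1,[0.015,0,0],[0,0,0]],[-1,[0.03,0,0],[0,0,0]],[-1,[0.06,0,0],[0,0,0]],[-1,[0.09,0,0],[0,0,0]],[-1,[0.09,0,-0.03],[0,0,0]],[-1,[0.09,0,-0.07],[0,0,0]],[-1,[0.11,-0.07,-0.11],[0,0,0]],[-1,[0.11,-0.11,-0.15],[0,0,0]],[-1,[0.11,-0.15,-0.19],[0,0,0]],[-1,[0.11,-0.19,-0.2],[0,0,0]],[-1,[0.11,-0.23,-0.2],[0,0,0]]])

```text
time: 22.15
tool_pos: [0.5901, 0.0562, 0.246]
tool_rot: [-3.138, 0.006, -2.595]
contact_force: [1.1, -0.3, 0.4]
opening: 0.0005
```

Run:
```python
from h import *
s=status.observe(); print(s['time'],s['tool_pos'],s['contact_force'])
c=grab('top','top3.png'); grab('side','side3.png'); P=cloud(c); Z=P[:,:,2]; S=P[:,:,:2]@e; T=P[:,:,:2]@yv
m=(Z>.03)&(Z<.095)&(T>-.2)&(T<-.15)&(S>.5)&(S<.75); print(m.sum(), np.median(S[m]) if m.any() else None)
c0=dict(np.load('pics/top0.npz')); P0=cloud(c0); Z0=P0[:,:,2]; S0=P0[:,:,:2]@e; T0=P0[:,:,:2]@yv
m=(Z0>.03)&(Z0<.095)&(T0>-.2)&(T0<-.15)&(S0>.5)&(S0<.75); print(np.median(S0[m]))
```

```text
22.15 [0.59008236 0.05621916 0.24597815] [ 1.11342989 -0.31245683  0.39685222]
152 0.686365894576906
0.6865029599897395
```

View pics/top3.png

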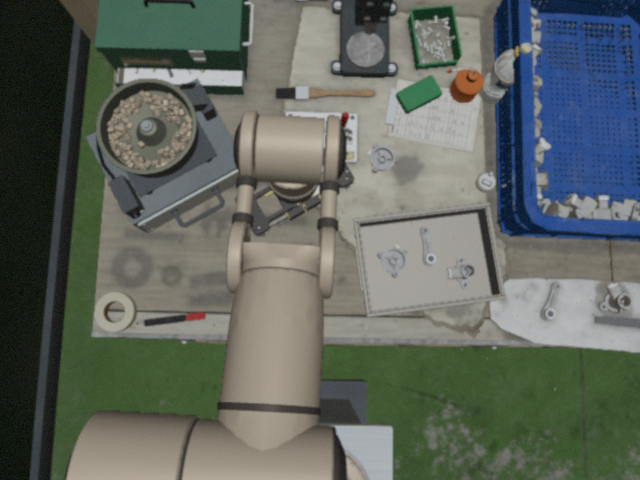

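View pics/side3.png

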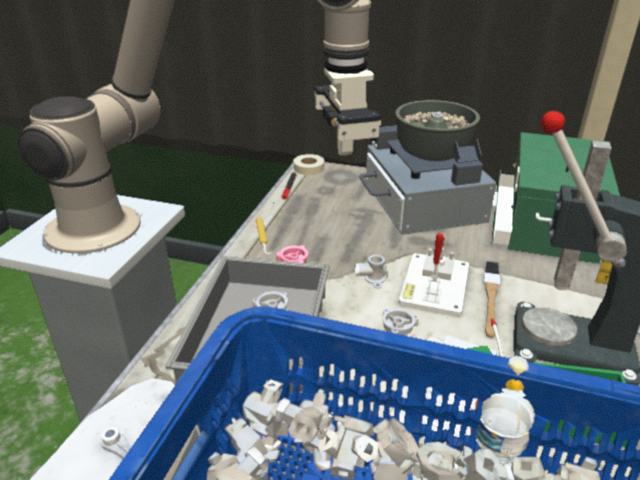

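The top view shows the drawer panel back at 0.6864 (0.6865 at the start). All three castings are in the tote, at (392,260), (428,245) and (462,270). The raw castings and the tool look unmoved. Letting the arm settle, then handing in.

jog_arm(series=[[-1,[0,0,0],[0,0,0]],[-1,[0,0,0],[0,0,0]],[-1,[0,0,0],[0,0,0]]])

```text
time: 22.5
tool_pos: [0.588, 0.0583, 0.2407]
tool_rot: [3.141, -0.001, -2.595]
contact_force: [-0.5, 0.0, 0.6]
opening: 0.0003
```

```bash
python3 -c "
from h import *
print(job.hand_in())"
```

```text
the job is handed in; nothing more can be done
None
```

The job is done and handed in after about 22.5 s of the 72 s; the hand-in reports no verdict. I pressed the drawer to its stop, let it spring out and drew it open to about 152 mm. I set the elbow and then the arm down in the tote beside the finished cap, and pushed the empty drawer once to its stop.

- **Drawer:** my last check put the panel face at 0.6864 m, against 0.6865 m at the start, so it reads as latched shut.
- **Castings:** the last pictures show all three lying in the upright tote.
- **Left alone:** in the side view, the raw elbow, raw cap and deburring tool look unmoved. I compared them by eye only and did not measure them.
- **Arm:** it stands clear with about zero contact force.
- **Disagreements:** the arm casting went down about 8 mm from where I planned, still clear of its neighbours. Its shank gripped at 18 mm rather than the 20 mm given. No check failed.

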